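# Find the loose caps and set those bottles apart

## Task

Try the screw cap of every bottle in the blue rack by twisting it clockwise (tightening, seen from above): a tight cap does not give, a loose one turns. Screw each loose cap home until it stops while the bottle still stands in the rack, then lift that bottle by its body, not by the cap, and stand it upright in the grey tray. Leave any bottle whose cap was tight standing in the rack, and do not disturb the other things on the table.

Things in the scene. Friction and masses are not known exactly. Their poses are not given: they have to be found in the camera images.
- rack: blue plastic rack fixed to the table, 72 x 250 x 30 mm (84 mm along x at the foot rails), origin under its centre on the table, z up. Three square pockets in a row along its y, 90 mm apart, 24 mm deep, 49 mm wide. A bottle stands in each; it has 1.5 mm play each way and can turn by 0.08 rad at most. Nothing shows which caps are loose; any pocket may hold a loose one.
- pocket_left (a point): floor centre of the pocket at the rack's +y end, 6 mm above the table; the base of a bottle stands here at the start. All three bottles look alike: amber glass, square body 46 x 46 mm, sides parallel to the rack's x and y, flat from the base to 62 mm above it (free of the rack from 24 mm up), shoulder to 71 mm, black cap above. 0.17 to 0.33 kg.
- pocket_middle (a point): floor centre of the middle pocket, as pocket_left. Where rules name bottle_a, bottle_b and bottle_c, these are the three bottles, in no known order.
- pocket_right (a point): floor centre of the pocket at the rack's -y end, as pocket_left
- cap_left (a point): a point of the rack: centre of the screw cap of the bottle in the left pocket as it stands at the start. Caps are black, ribbed, round, 39 mm across, 72 to 101 mm above the bottle's base (78 to 107 mm above the table in the rack). They do not rise or come off when turned and stay where left.
- cap_middle (a point): the same for the middle pocket. A loose cap stands 0.5 to 1.1 rad short of home; it turns clockwise (seen from above) against only 0.05 to 0.1 N m until it meets the hard stop at home.
- cap_right (a point): the same for the right pocket. A tight cap does not turn at 1 N m, nor does a loose one that has reached home; fingers that grip with 20 to 30 N slip round it, jerkily, at 0.25 to 1 N m; twist in small steps to feel it. Keep a lifted bottle's base above 107 mm when it passes over another in the rack.
- tray: grey plastic open tray fixed to the table, outside 130 x 200 x 24 mm (x, y, z of the tray), walls and floor 5 mm thick, origin under its centre on the table. Two or three bottles fit side by side along its y (for instance 45 mm either side of its centre); a bottle standing in it has its base 5 mm above the table.
- ph_mid (a point): centre of a white pocket pH meter, 35 x 60 x 34 mm, loose bystander: leave alone
- pot_mid (a point): centre of a small clear pot with frosted cap, 45 mm across, 67 mm high, loose bystander: leave alone
- dish_mid (a point): centre of a clear petri dish, 61 mm across, 12 mm high, loose bystander: leave alone
- cell_mid (a point): centre of a black and tan battery cell, 49 mm long, 14 mm thick, lying, loose bystander: leave alone

How it is judged:
By the outcome, as a careful person would: the job done as asked, in the order asked, and still so for the second after the job is handed in, with the robot touching nothing.
It also fails if it takes over 72 s, if anything falls off the work surface, if the arm or the gripper's body presses on something with over 40 N, if the wrist force passes 120 N, or if a joint passes its speed limit or range.

## Robot

A 6-joint arm with a two-finger parallel gripper is mounted at the origin on a cart in front of the work surface, level with it; the furniture and walls round the work are solid. World frame = base frame: x ahead of the robot, y to its left, z up, the work surface at z = 0. Lengths are in m, angles in rad, forces in N, time in s.
With the tool pointing down it reaches from about 0.4 to 0.825 m from the base axis. Payload 7 kg.
Tool frame: the origin (TCP) lies at the very end of the fingers, on their centre line; the grasp point (between the pads) lies 19 mm behind it (pinch_z is the distance from the TCP to the grasp point, in m); z points along the fingers, x is the direction in which the jaws open and shut, and the axes are right-handed (so a half turn about z gives the same grasp; the last joint's range is limited). The gripper opens to 88 mm and grips with 3 to 60 N. Pads are 19 mm wide; open, the fingers measure 130 mm over their backs; the gripper's body (78 mm by 193 mm) begins 47 mm behind the grasp point.
Start: joints at [-0.935, 0.359, 0.012, 0, -1.224, -0.288], TCP at [0.23, -0.635, 0.227] pointing down, gripper open.
Joint ranges: [-3.07, 3.07], [-1.43, 2.12], [-1.02, 1.25], [-3.03, 1.67], [-3.05, -0], [-3.03, 3.03]. Speed limits (rad/s): [2.39, 2.39, 3.01, 3.14, 3.14, 3.14].

## Interface

Orientations are given as a 3x3 rotation matrix whose columns are the frame's x, y, z axes.
In Python, from bench import * gives the robot as it stands.
- The arm moves only by the shell command python3 -m pendant 'ROWS' [OPENING] [FORCE]. ROWS is JSON, a list of rows, each a list of 4 numbers: the shift along the tool's x, y, z in mm, then the turn about the tool's z in degrees. In form: [[dx, dy, dz, turn], ...]. A call has 1 to 8 rows; each row is the pose to reach, as a shift and turn from the pose commanded when the call began, along the tool's axes at that moment; what a row does not reach only later rows make up. A row lasts 1/8 s, in which the tool goes at most 62.5 mm and 10.7 degrees, less where a joint would pass 70% of its speed; a pose out of reach is approached as far as the arm can. A call with a gripper value outside its range is refused whole. OPENING is the finger opening in mm, from 0 to 87.6, set as the call begins (- or left out, the last holds). The fingers move at their own pace and stop on an object; FORCE is the grip in N (left out, the last holds). Time passes only in rows, so rows that repeat a pose let the fingers close. It gives the time, the measured TCP pose, the force and the opening at its end, in the units of the state.
- read_state(): the state, without advancing time (a new reading comes with each control period).
- get_image(name): name is "scene" or "top" or "wrist"; returns a dict with "image" (384x512x3 uint8, blue, green, red), "range_z" (384x512 float32, m along the optical axis (not along the pixel's ray), 0 where there is no reading), "mtx" (3x3 intrinsics, pixels), "view" (4x4, takes a point from world to camera coordinates); the wrist camera has in their place "mount" (4x4, takes a point from camera to tool coordinates, whose origin is the TCP and whose axes are the tool frame's). Camera axes: x right, y up, looking along -z (the intrinsics and any distortion apply to the point x, -y, -z); pixel columns grow to the right and rows downward; lengths in m; the calibration is good to about 2 mm. A picture is of the moment at which its call begins: read the wrist's pose just before it.
- hand_in(): hands the job in, once; it reports no verdict.
The state is a dict: "time_s": time; "joint_pos": joint angles; "qvel": joint speeds; "joint_torque": joint torques, N m; "tcp_pos": TCP position; "tool_rot": TCP orientation; "ft_force": force on the tool from outside, world axes, zero at the start; "moment": the same for the moment, N m; "opening": finger opening in m.
Only numpy, scipy, OpenCV 4.12 (cv2) and the standard library are available. Lean on these libraries where they do the work, as an engineer would, in place of code of your own. Each camera call takes 0.05 s, during which the arm holds its last target. There are 200 camera calls.

## Working session

There is one attempt and no reset: what is moved stays moved. The work goes in short steps, Python scripts to look and compute and a shell command to move; the robot and the scene stay as the last step left them, time stands still between calls to the robot, and variables do not carry over. Pictures are saved under pics/ and viewed, about 8 in all and at most 12, crops included, and the job is handed in when it is done.

```bash
mkdir -p pics; ls; cat > h.py <<'E'
from bench import *
import numpy as np, cv2
def px2w(im,u,v,z=None):
    K=im["mtx"];V=im["view"];Vi=np.linalg.inv(V)
    d=np.array([(u-K[0,2])/K[0,0],-(v-K[1,2])/K[1,1],-1.])
    o=Vi[:3,3];r=Vi[:3,:3]@d
    t=im["range_z"][int(v),int(u)] if z is None else (z-o[2])/r[2]
    return o+t*r
E
python3 - <<'E'
from h import *
s=read_state();print({k:np.round(v,3).tolist() for k,v in s.items()})
for n in("top","scene"):
    im=get_image(n);cv2.imwrite(f"pics/{n}0.png",im["image"]);np.save(f"{n}0.npy",im,allow_pickle=True)
    print(n,im.keys(),im["mtx"].tolist(),np.round(np.linalg.inv(im["view"]),3).tolist())
E
```

```text
pics
{'time_s': 0.0, 'joint_pos': [-0.935, 0.359, 0.011, -0.0, -1.224, -0.288], 'qvel': [-0.0, -0.001, -0.001, 0.001, -0.001, -0.002], 'joint_torque': [0.001, -58.272, 29.307, 6.997, 0.007, -0.0], 'tcp_pos': [0.23, -0.634, 0.226], 'tool_rot': [[-0.341, 0.94, -0.001], [0.94, 0.341, 0.002], [0.002, -0.0, -1.0]], 'ft_force': [-0.083, 0.074, -0.352], 'moment': [-0.029, -0.004, 0.006], 'opening': 0.087}
top dict_keys(['image', 'range_z', 'mtx', 'view']) [[456.17333067996213, 0.0, 255.14485563526364], [0.0, 456.17333067996213, 193.9571575908265], [0.0, 0.0, 1.0]] [[0.003, 1.0, -0.029, 0.546], [-1.0, 0.003, 0.019, -0.013], [0.019, 0.029, 0.999, 1.337], [0.0, 0.0, 0.0, 1.0]]
scene dict_keys(['image', 'range_z', 'mtx', 'view']) [[379.30210941188074, 0.0, 260.37924952577515], [0.0, 379.30210941188074, 193.85367985980645], [0.0, 0.0, 1.0]] [[-0.869, 0.369, -0.329, 0.258], [-0.495, -0.632, 0.597, 0.569], [0.012, 0.681, 0.732, 0.826], [0.0, 0.0, 0.0, 1.0]]
```

View pics/top0.png

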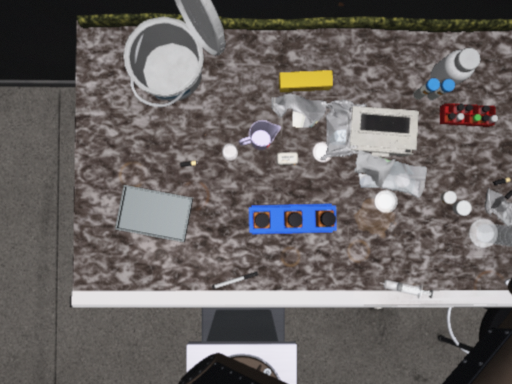

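View pics/scene0.png

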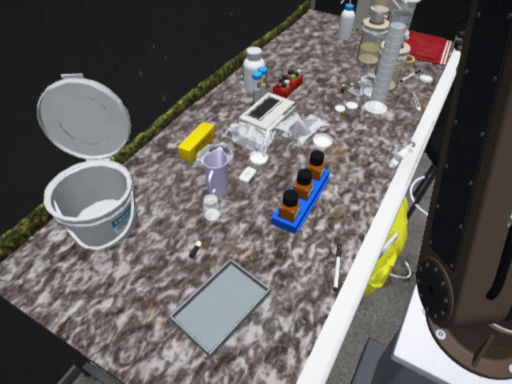

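The top view shows the rack caps near (261,220), (294,219) and (327,218), and the tray with corners near (124,186), (192,197), (185,240) and (117,229). The cell is at (188,163), and the arm is at lower right. Next I'll measure them using depth and colour.

```bash
python3 - <<'E'
from h import *
im=np.load("top0.npy",allow_pickle=True).item();I=im["image"]
K=im["mtx"];Vi=np.linalg.inv(im["view"])
vv,uu=np.mgrid[:384,:512];d=im["range_z"]
P=np.stack([(uu-K[0,2])/K[0,0]*d,-(vv-K[1,2])/K[1,1]*d,-d],-1)@Vi[:3,:3].T+Vi[:3,3]
for c in((261,220),(294,219),(327,218)):
    m=(abs(uu-c[0])<14)&(abs(vv-c[1])<14)&(P[...,2]>.098)&(P[...,2]<.12)
    q=P[m];print("cap",m.sum(),np.round((q.min(0)+q.max(0))/2,4),np.round(np.ptp(q,axis=0),4),"z",np.median(q[:,2]).round(4))
Ii=I.astype(int)
m=(Ii[...,0]>Ii[...,2]+70)&(abs(P[...,2]-.025)<.03)&(uu>230)&(uu<350)&(vv>190)&(vv<250)
q=P[m][:,:2].astype(np.float32);print("rack",cv2.minAreaRect(q),np.median(P[m][:,2]))
m=(uu>105)&(uu<205)&(vv>175)&(vv<250)&(P[...,2]>.014)&(P[...,2]<.04)
q=P[m][:,:2].astype(np.float32);print("tray",m.sum(),cv2.minAreaRect(q),np.median(P[m][:,2]))
m=(uu>130)&(uu<180)&(vv>195)&(vv<230);print("floor z",np.median(P[m][:,2]))
for n,u,v in(("table",220,250),("pot",230,152),("cell",188,163),("ph",288,158)):print(n,P[v,u].round(3))
big=cv2.resize(I[140:260,100:350],None,fx=3.2,fy=3.2,interpolation=cv2.INTER_CUBIC);cv2.imwrite("pics/crop.png",big)
E
```

```text
cap 164 [ 0.5132 -0.0541  0.1072] [0.035  0.0378 0.0134] z 0.1074
cap 169 [ 0.5147 -0.1434  0.1061] [0.0379 0.0381 0.0155] z 0.1071
cap 171 [ 0.5176 -0.2331  0.1058] [0.0381 0.0374 0.0154] z 0.1065
rack ((0.5135624408721924, -0.1457943618297577), (0.08503168076276779, 0.2527953088283539), 0.3854685127735138) 0.02928384505509829
tray 469 ((0.5299800038337708, 0.2539437413215637), (0.20152072608470917, 0.1302356719970703), 79.47885131835938) 0.023676416522831367
floor z 0.005628690087266408
table [0.422 0.065 0.004]
pot [0.7   0.034 0.065]
cell [0.674 0.158 0.012]
ph [ 0.688 -0.131  0.032]
```

View pics/crop.png

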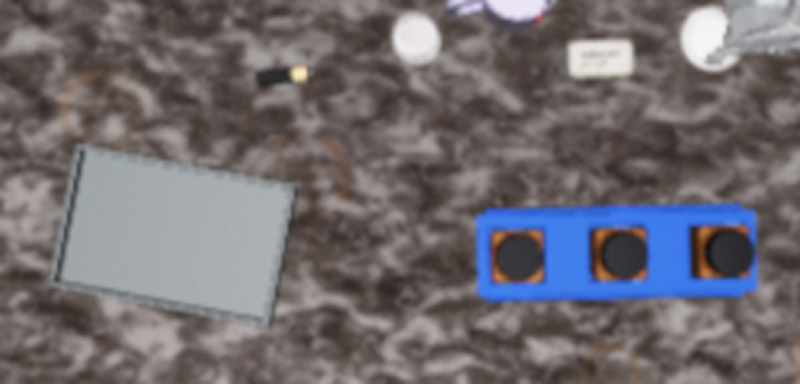

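The measurements match the given sizes: cap tops 107 mm, tray 130x200 with its rim at 24 mm, rack 85 mm wide, and caps 90 mm apart. The rack is yawed about +1.3°, and the tray about -10.5° with its centre at (0.530, 0.254). I'll approach cap_right, moving along y first to stay clear of the cylinder.

```bash
python3 -m pendant '[[235,85,0,0],[235,85,0,0],[235,85,0,0],[235,85,0,0],[280,407,0,0],[280,407,0,0],[280,407,0,0],[280,407,0,0]]' 60 25; python3 -m pendant '[[0,0,0,0],[0,0,0,0]]'
cat >> h.py <<'E'
def st():
    s=read_state();R=s["tool_rot"];R=np.array(R)
    print("t%.2f"%s["time_s"],"tcp",np.round(s["tcp_pos"],4),"yaw %.1f"%np.degrees(np.arctan2(R[1,0],R[0,0])),"F",np.round(s["ft_force"],1),"M",np.round(s["moment"],3),"op %.4f"%s["opening"],"q6 %.2f"%s["joint_pos"][5]);return s,R
def to(x,y,z,yaw=None):
    s,R=st();d=R.T@(np.array([x,y,z])-s["tcp_pos"])
    print("go mm",np.round(d*1000,1), "turn",None if yaw is None else round((np.degrees(np.arctan2(R[1,0],R[0,0]))-yaw+180)%360-180,1))
E
python3 - <<'E'
from h import *
to(.5176,-.2331,.082)
s,R=st();im=get_image("wrist");cv2.imwrite("pics/w1.png",im["image"])
K=im["mtx"];M=np.array(im["mount"]);d=im["range_z"];vv,uu=np.mgrid[:384,:512]
T=np.eye(4);T[:3,:3]=R;T[:3,3]=s["tcp_pos"];T=T@M
P=np.stack([(uu-K[0,2])/K[0,0]*d,-(vv-K[1,2])/K[1,1]*d,-d],-1)@T[:3,:3].T+T[:3,3]
np.save("w1P.npy",P)
for y in(-.233,-.143,-.054):
    m=(d>0)&(abs(P[...,1]-y)<.03)&(abs(P[...,0]-.515)<.03)&(abs(P[...,2]-.107)<.004);q=P[m]
    if m.sum()>20: print(m.sum(),(q.min(0)+q.max(0))/2,np.ptp(q,axis=0))
E
```

```text
time_s: 1.1
tcp_pos: [0.4523, -0.2663, 0.2267]
tool_rot: [[-0.341, 0.94, 0.0], [0.94, 0.341, -0.0], [-0.0, 0.0, -1.0]]
ft_force: [0.7, -0.9, 0.7]
opening: 0.0603
time_s: 1.35
tcp_pos: [0.4505, -0.2674, 0.226]
tool_rot: [[-0.342, 0.94, -0.001], [0.94, 0.342, 0.0], [0.001, -0.001, -1.0]]
ft_force: [0.1, -1.0, -0.1]
opening: 0.0601
t1.35 tcp [ 0.4505 -0.2674  0.226 ] yaw 110.0 F [ 0.1 -1.  -0.1] M [-0.031  0.057  0.047] op 0.0601 q6 -1.06
go mm [  9.2  74.9 143.9] turn None
t1.35 tcp [ 0.4505 -0.2674  0.226 ] yaw 110.0 F [ 0.1 -1.  -0.1] M [-0.031  0.057  0.047] op 0.0601 q6 -1.06
898 [ 0.51157329 -0.23481537  0.10669438] [0.0323491  0.03954018 0.00725413]
```

View pics/w1.png

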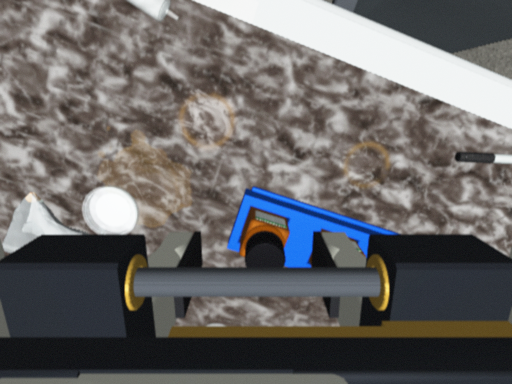

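The wrist view shows cap_right at about (265,250) between the fingers at a 110° yaw. Combining both views puts it at about (0.516, -0.2345), so I'll descend there.

```bash
python3 -c "
from h import *
to(.516,-.2345,.082);print(np.round(read_state()['joint_pos'],2))"
python3 -m pendant '[[8,73,0,0],[8,73,0,0],[8,73,60,0],[8,73,110,0],[8,73,135,0],[8,73,144,0],[8,73,144,0]]' 60 25
python3 -c "
from h import *
to(.516,-.2345,.082)"
```

```text
t1.40 tcp [ 0.4501 -0.2678  0.2262] yaw 109.9 F [ 0.1 -0.  -0.2] M [-0.043  0.03   0.048] op 0.0601 q6 -1.06
go mm [  8.7  73.4 144.1] turn None
[-0.16  0.11 -0.32 -0.   -1.14 -1.06]
time_s: 2.28
tcp_pos: [0.5164, -0.236, 0.0829]
tool_rot: [[-0.34, 0.94, -0.0], [0.94, 0.34, -0.0], [-0.0, -0.0, -1.0]]
ft_force: [0.0, 0.5, -0.9]
opening: 0.0603
t2.27 tcp [ 0.5164 -0.236   0.0829] yaw 109.9 F [ 0.   0.5 -0.9] M [-0.028  0.027 -0.003] op 0.0603 q6 -1.14
go mm [1.5 0.2 0.9] turn None
```

```bash
python3 -m pendant '[[1,0,0,0],[1,0,0,0],[1,0,0,0],[1,0,0,0]]' 30 25
python3 -c "
from h import *
st()"
for i in 1 2; do python3 -m pendant '[[0,0,0,2],[0,0,0,4]]' >/dev/null; python3 -c "
from h import *
st()"; done
```

```text
time_s: 2.78
tcp_pos: [0.5169, -0.2346, 0.0834]
tool_rot: [[-0.341, 0.94, 0.001], [0.94, 0.341, -0.001], [-0.001, 0.001, -1.0]]
ft_force: [-1.5, -1.0, 4.8]
opening: 0.0385
t2.77 tcp [ 0.5169 -0.2346  0.0834] yaw 109.9 F [-1.5 -1.   4.8] M [-0.094  0.23  -0.042] op 0.0385 q6 -1.14
t3.02 tcp [ 0.517  -0.2347  0.0834] yaw 105.9 F [-0.7 -0.2  5.7] M [-0.18   0.29   0.106] op 0.0380 q6 -1.21
t3.27 tcp [ 0.5169 -0.2347  0.0834] yaw 101.9 F [-0.8 -0.4  6.7] M [-0.159  0.337  0.031] op 0.0387 q6 -1.28
```

```bash
S="from h import *;st()"
python3 -m pendant '[[0,0,0,2],[0,0,0,4]]' >/dev/null; python3 -c "$S"
python3 -m pendant '[[0,0,0,2],[0,0,0,4]]' >/dev/null; python3 -c "$S"
python3 -m pendant '[[0,0,0,2],[0,0,0,4]]' >/dev/null; python3 -c "$S"
python3 -m pendant '[[0,0,0,2],[0,0,0,4]]' >/dev/null; python3 -c "$S"
```

```text
t3.52 tcp [ 0.5169 -0.2347  0.0834] yaw 97.9 F [-1.5 -0.2  6.1] M [-0.085  0.322  0.037] op 0.0384 q6 -1.35
t3.77 tcp [ 0.5169 -0.2347  0.0834] yaw 93.9 F [-0.6 -1.3  5.5] M [-0.299  0.284  0.125] op 0.0388 q6 -1.42
t4.03 tcp [ 0.5169 -0.2348  0.0834] yaw 89.9 F [-1.  -1.6  6. ] M [-0.507  0.265  0.117] op 0.0388 q6 -1.49
t4.28 tcp [ 0.517  -0.2349  0.0834] yaw 85.9 F [-0.5 -1.7  5.7] M [-0.611  0.247  0.098] op 0.0385 q6 -1.56
```

It has turned 24° against only about 0.1 N m, so cap_right looks loose. I'll continue to the stop.

```bash
S="from h import *;st()"
python3 -m pendant '[[0,0,0,3],[0,0,0,6]]' >/dev/null; python3 -c "$S"
python3 -m pendant '[[0,0,0,2],[0,0,0,4]]' >/dev/null; python3 -c "$S"
python3 -m pendant '[[0,0,0,2],[0,0,0,4]]' >/dev/null; python3 -c "$S"
python3 -m pendant '[[0,0,0,2],[0,0,0,4]]' >/dev/null; python3 -c "$S"
python3 -m pendant '[[0,0,0,2],[0,0,0,4]]' >/dev/null; python3 -c "$S"
```

```text
t4.53 tcp [ 0.5169 -0.2349  0.0834] yaw 79.8 F [-0.  -2.6  5.5] M [-0.886  0.317  0.057] op 0.0388 q6 -1.67
t4.78 tcp [ 0.5169 -0.235   0.0834] yaw 75.9 F [-1.6 -2.3  5.8] M [-0.995  0.287  0.124] op 0.0384 q6 -1.74
t5.03 tcp [ 0.5169 -0.2351  0.0834] yaw 71.9 F [-1.7 -3.   5.5] M [-1.159  0.37   0.062] op 0.0385 q6 -1.81
t5.28 tcp [ 0.5169 -0.2351  0.0834] yaw 67.9 F [-1.1 -3.4  7.1] M [-1.329  0.402  0.049] op 0.0384 q6 -1.88
t5.53 tcp [ 0.5169 -0.2352  0.0834] yaw 63.9 F [-1.5 -2.3  5.8] M [-1.437  0.447  0.134] op 0.0386 q6 -1.95
```

```bash
S="from h import *;st()"
python3 -m pendant '[[0,0,0,2],[0,0,0,4]]' >/dev/null; python3 -c "$S"
python3 -m pendant '[[0,0,0,2],[0,0,0,4]]' >/dev/null; python3 -c "$S"
python3 -m pendant '[[0,0,0,2],[0,0,0,4]]' >/dev/null; python3 -c "$S"
python3 -m pendant '[[0,0,0,2],[0,0,0,4]]' >/dev/null; python3 -c "$S"
python3 -m pendant '[[0,0,0,2],[0,0,0,4]]' >/dev/null; python3 -c "$S"
```

```text
t5.78 tcp [ 0.5168 -0.2352  0.0834] yaw 59.9 F [-1.3 -4.1  6. ] M [-1.519  0.527  0.091] op 0.0385 q6 -2.02
t6.03 tcp [ 0.5167 -0.2352  0.0834] yaw 55.9 F [-1.3 -3.9  6.1] M [-1.676  0.59   0.085] op 0.0385 q6 -2.09
t6.28 tcp [ 0.5166 -0.2354  0.0835] yaw 51.9 F [-1.9 -4.8  7.4] M [-2.252  0.968  0.393] op 0.0382 q6 -2.16
t6.53 tcp [ 0.5169 -0.2359  0.0836] yaw 48.0 F [-1.1 -8.1  3.2] M [-3.228  0.382  1.08 ] op 0.0386 q6 -2.22
t6.78 tcp [ 0.5176 -0.2364  0.0837] yaw 44.0 F [  0.5 -11.1   2.2] M [-4.831 -0.494  0.988] op 0.0382 q6 -2.29
```

cap_right reached home: the moment jumped from 0.1 to 1.0 N m near yaw 52, after about 58°. Releasing and moving to the middle cap.

```bash
python3 -m pendant '[[0,0,0,0],[0,0,0,0],[0,0,0,0],[0,0,-30,0],[0,0,-50,-10],[0,0,-50,-20],[0,0,-50,-30],[0,0,-50,-40]]' 60 25
python3 -c "
from h import *
to(.514,-.145,.083,112)"
```

```text
time_s: 7.78
tcp_pos: [0.5163, -0.2341, 0.1325]
tool_rot: [[0.1, 0.995, -0.0], [0.995, -0.1, 0.0], [0.0, -0.0, -1.0]]
ft_force: [0.3, 0.4, 0.2]
opening: 0.0598
t7.78 tcp [ 0.5163 -0.2341  0.1325] yaw 84.3 F [0.3 0.4 0.2] M [-0.038 -0.005  0.044] op 0.0598 q6 -1.59
go mm [ 88.4 -11.2  49.5] turn -27.7
```

```bash
python3 -m pendant '[[44,-6,0,-10],[88,-11,0,-20],[88,-11,0,-28],[88,-11,30,-28],[88,-11,45,-28],[88,-11,50,-28],[88,-11,50,-28]]' 60 25
python3 -c "
from h import *
to(.514,-.145,.083,112)"
python3 -m pendant '[[0,0,0,0],[0,0,0,0],[0,0,0,0],[0,0,0,0]]' 30 25 >/dev/null;S="from h import *;st()"; python3 -c "$S"
python3 -m pendant '[[0,0,0,2],[0,0,0,4]]' >/dev/null; python3 -c "$S"
python3 -m pendant '[[0,0,0,2],[0,0,0,4]]' >/dev/null; python3 -c "$S"
python3 -m pendant '[[0,0,0,2],[0,0,0,4]]' >/dev/null; python3 -c "$S"
```

```text
time_s: 8.65
tcp_pos: [0.5148, -0.1459, 0.0826]
tool_rot: [[-0.373, 0.928, -0.0], [0.928, 0.373, -0.0], [0.0, -0.0, -1.0]]
ft_force: [0.8, -0.9, 0.1]
opening: 0.0601
t8.65 tcp [ 0.5148 -0.1459  0.0826] yaw 111.9 F [ 0.8 -0.9  0.1] M [-0.002  0.008 -0.025] op 0.0601 q6 -1.28
go mm [ 1.1 -0.4 -0.4] turn -0.1
t9.15 tcp [ 0.5149 -0.1456  0.083 ] yaw 111.9 F [-1.5  1.6  4.2] M [ 0.964  0.557 -0.037] op 0.0383 q6 -1.28
t9.40 tcp [ 0.5154 -0.1458  0.0829] yaw 107.8 F [0.7 0.9 4. ] M [ 0.498 -0.162  0.01 ] op 0.0387 q6 -1.35
t9.65 tcp [ 0.5153 -0.1458  0.0829] yaw 103.8 F [0.8 1.9 4.5] M [ 0.358 -0.373 -0.007] op 0.0384 q6 -1.42
t9.90 tcp [ 0.5153 -0.1458  0.0829] yaw 99.8 F [0.8 0.6 5.8] M [ 0.241 -0.409  0.021] op 0.0385 q6 -1.49
```

```bash
S="from h import *;st()"
python3 -m pendant '[[0,0,0,2],[0,0,0,4]]' >/dev/null; python3 -c "$S"
python3 -m pendant '[[0,0,0,2],[0,0,0,4]]' >/dev/null; python3 -c "$S"
python3 -m pendant '[[0,0,0,2],[0,0,0,4]]' >/dev/null; python3 -c "$S"
python3 -m pendant '[[0,0,0,2],[0,0,0,4]]' >/dev/null; python3 -c "$S"
```

```text
t10.15 tcp [ 0.5153 -0.1459  0.0829] yaw 95.8 F [0.9 0.2 4.8] M [ 0.045 -0.432  0.094] op 0.0384 q6 -1.56
t10.40 tcp [ 0.5153 -0.1459  0.0829] yaw 91.8 F [ 1.7 -0.3  5. ] M [-0.063 -0.479  0.003] op 0.0383 q6 -1.63
t10.65 tcp [ 0.5153 -0.146   0.0828] yaw 87.8 F [ 1.3 -0.1  4.3] M [-0.256 -0.476  0.022] op 0.0386 q6 -1.70
t10.90 tcp [ 0.5152 -0.146   0.0829] yaw 83.8 F [2.  0.5 4.7] M [-0.397 -0.502  0.043] op 0.0384 q6 -1.77
```

The middle cap is loose as well. Continuing to the stop.

```bash
S="from h import *;st()"
python3 -m pendant '[[0,0,0,2],[0,0,0,4]]' >/dev/null; python3 -c "$S"
python3 -m pendant '[[0,0,0,2],[0,0,0,4]]' >/dev/null; python3 -c "$S"
python3 -m pendant '[[0,0,0,2],[0,0,0,4]]' >/dev/null; python3 -c "$S"
python3 -m pendant '[[0,0,0,2],[0,0,0,4]]' >/dev/null; python3 -c "$S"
python3 -m pendant '[[0,0,0,2],[0,0,0,4]]' >/dev/null; python3 -c "$S"
python3 -m pendant '[[0,0,0,2],[0,0,0,4]]' >/dev/null; python3 -c "$S"
```

```text
t11.15 tcp [ 0.5152 -0.146   0.0829] yaw 79.8 F [ 1.6 -1.   4.9] M [-0.499 -0.471  0.063] op 0.0387 q6 -1.84
t11.40 tcp [ 0.5151 -0.1461  0.0828] yaw 75.8 F [ 0.6 -0.6  5.1] M [-0.6   -0.414  0.104] op 0.0387 q6 -1.91
t11.65 tcp [ 0.5151 -0.1461  0.0828] yaw 71.8 F [ 2.7 -1.1  4.6] M [-0.734 -0.375  0.015] op 0.0386 q6 -1.98
t11.90 tcp [ 0.5147 -0.1461  0.0828] yaw 67.8 F [-0.3  0.9  7.6] M [0.085 0.342 0.439] op 0.0383 q6 -2.05
t12.15 tcp [ 0.5152 -0.1463  0.0829] yaw 63.9 F [ 3.5 -4.1  4.3] M [-1.559 -1.15   0.93 ] op 0.0389 q6 -2.12
t12.40 tcp [ 0.5153 -0.1464  0.0829] yaw 59.9 F [ 1.9 -5.   5.6] M [-1.875 -0.73   0.919] op 0.0386 q6 -2.19
```

The middle cap is home, with the moment at 0.9 N m. On to the left cap.

```bash
python3 -m pendant '[[0,0,0,0],[0,0,0,0],[0,0,0,0],[0,0,-30,0],[0,0,-50,-10],[0,0,-50,-20],[0,0,-50,-30],[0,0,-50,-40]]' 60 25 >/dev/null
python3 -c "
from h import *
to(.513,-.056,.083,112)"
```

```text
t13.40 tcp [ 0.5144 -0.1456  0.1324] yaw 100.2 F [ 0.2  0.2 -0.2] M [-0.026  0.039 -0.013] op 0.0600 q6 -1.48
go mm [88.4 14.6 49.4] turn -11.8
```

```bash
S="from h import *;st()"; python3 -m pendant '[[44,7,0,-10],[88,15,0,-12],[88,15,0,-12],[88,15,30,-12],[88,15,45,-12],[88,15,50,-12],[88,15,50,-12]]' 60 25 >/dev/null
python3 -c "
from h import *
to(.513,-.056,.083,112)"
python3 -m pendant '[[0,0,0,0],[0,0,0,0],[0,0,0,0],[0,0,0,0]]' 30 25 >/dev/null; python3 -c "$S"
python3 -m pendant '[[0,0,0,2],[0,0,0,4]]' >/dev/null; python3 -c "$S"
python3 -m pendant '[[0,0,0,2],[0,0,0,4]]' >/dev/null; python3 -c "$S"
python3 -m pendant '[[0,0,0,2],[0,0,0,4]]' >/dev/null; python3 -c "$S"
python3 -m pendant '[[0,0,0,2],[0,0,0,4]]' >/dev/null; python3 -c "$S"
python3 -m pendant '[[0,0,0,2],[0,0,0,4]]' >/dev/null; python3 -c "$S"
```

```text
t14.28 tcp [ 0.5144 -0.0568  0.0826] yaw 111.9 F [-0.2  0.2  0.8] M [ 0.039 -0.021 -0.037] op 0.0600 q6 -1.46
go mm [ 1.3 -1.  -0.4] turn -0.1
t14.78 tcp [ 0.5145 -0.0562  0.083 ] yaw 111.9 F [-2.8  3.1  4.2] M [1.4   0.798 0.027] op 0.0385 q6 -1.46
t15.03 tcp [ 0.5146 -0.0562  0.0829] yaw 107.8 F [-3.2  6.6  7.7] M [2.466 1.506 0.622] op 0.0388 q6 -1.53
t15.28 tcp [ 0.5136 -0.0563  0.0828] yaw 103.9 F [-6.7  5.7  9.9] M [2.184 2.558 0.701] op 0.0382 q6 -1.60
t15.53 tcp [ 0.5128 -0.0564  0.0827] yaw 99.9 F [-9.1  5.9 12.8] M [2.429 3.655 0.809] op 0.0387 q6 -1.67
t15.78 tcp [ 0.5124 -0.0565  0.0826] yaw 95.8 F [-7.2  4.6 10.2] M [1.955 2.705 0.397] op 0.0385 q6 -1.74
t16.02 tcp [ 0.5134 -0.0565  0.0826] yaw 91.9 F [-1.9  4.3  5.6] M [1.232 1.284 0.759] op 0.0385 q6 -1.81
```

The left cap is tight: the resistance was 0.4–0.8 N m from the first step and the fingers slipped. Now the middle bottle: retreat, turn the jaws to the rack's x and hover over it.

```bash
python3 -m pendant '[[0,0,0,0],[0,0,0,0],[0,0,0,0],[0,0,-30,0],[0,0,-60,-10],[0,0,-60,-20],[0,0,-60,-30],[0,0,-60,-40]]' 60 25 >/dev/null
python3 -c "
from h import *
to(.515,-.146,.0445,181.2)"
```

```text
t17.02 tcp [ 0.5144 -0.0566  0.1426] yaw 132.2 F [ 0.  -0.3 -0.4] M [-0.017 -0.029  0.011] op 0.0597 q6 -1.10
go mm [-66.6 -59.7  98.1] turn -49.0
```

```bash
python3 -m pendant '[[-33,-30,0,-10],[-67,-60,0,-20],[-67,-60,0,-30],[-67,-60,0,-40],[-67,-60,0,-49],[-67,-60,0,-49]]' 86 30 >/dev/null
python3 -c "
from h import *
to(.515,-.146,.0445,181.2)
s,R=st();im=get_image('wrist');cv2.imwrite('pics/w2.png',im['image'])"
```

```text
t17.77 tcp [ 0.5145 -0.1466  0.1424] yaw -179.1 F [-0.1 -0.5  0.6] M [ 0.034  0.116 -0.015] op 0.0858 q6 -0.07
go mm [-0.6  0.6 97.9] turn -0.3
t17.77 tcp [ 0.5145 -0.1466  0.1424] yaw -179.1 F [-0.1 -0.5  0.6] M [ 0.034  0.116 -0.015] op 0.0858 q6 -0.07
```

View pics/w2.png

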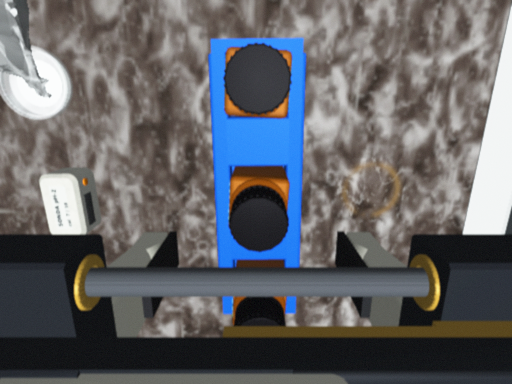

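```bash
python3 - <<'E'
from h import *
s,R=st();im=get_image("wrist");K=im["mtx"];M=np.array(im["mount"]);print(M.round(3).tolist())
T=np.eye(4);T[:3,:3]=R;T[:3,3]=s["tcp_pos"];T=np.linalg.inv(T@M)
for n,p in(("tcp",s["tcp_pos"]),("right",(.517,-.235,.107)),("mid",(.515,-.146,.107)),("left",(.5135,-.056,.107))):
    c=T@np.r_[p,1];print(n,K[0,0]*c[0]/-c[2]+K[0,2],K[1,1]*-c[1]/-c[2]+K[1,2])
E
```

```text
t17.82 tcp [ 0.5144 -0.1465  0.1424] yaw -179.3 F [ 0.3 -0.1  0.7] M [-0.016  0.119  0.02 ] op 0.0865 q6 -0.08
[[1.0, -0.0, -0.0, -0.0], [-0.0, -0.959, -0.283, -0.076], [-0.0, 0.283, -0.959, -0.159], [0.0, 0.0, 0.0, 1.0]]
tcp 256.527363886021 246.61363132668293
right 254.06022068635465 79.26179559323043
mid 255.64242067219828 223.5851905500222
left 256.1852337717316 337.9003208948878
```

The wrist view shows the middle cap at (258,218), against a predicted (256,224), so it is centred within a few mm and the jaws lie across the rack. Descend and grip the body.

```bash
python3 -m pendant '[[0,1,40,0],[0,1,70,0],[0,1,90,0],[0,1,97,0],[0,1,97,0]]' 86 30
python3 -m pendant '[[0,0,0,0],[0,0,0,0],[0,0,0,0],[0,0,0,0]]' 38 30
python3 -c "
from h import *
st()"
```

```text
time_s: 18.5
tcp_pos: [0.5145, -0.1454, 0.0455]
tool_rot: [[-1.0, -0.015, -0.0], [-0.015, 1.0, -0.0], [0.0, -0.0, -1.0]]
ft_force: [-0.5, -0.3, 0.7]
opening: 0.0858
time_s: 19.0
tcp_pos: [0.5146, -0.1454, 0.0458]
tool_rot: [[-1.0, -0.016, 0.0], [-0.016, 1.0, 0.0], [-0.0, 0.0, -1.0]]
ft_force: [-0.1, 0.3, -0.1]
opening: 0.0517
t19.00 tcp [ 0.5146 -0.1454  0.0458] yaw -179.1 F [-0.1  0.3 -0.1] M [0.048 0.204 0.052] op 0.0517 q6 -0.08
```

```bash
python3 -m pendant '[[0,0,0,0],[0,0,0,0],[0,0,0,0]]' 38 35 >/dev/null
python3 -c "
from h import *
st()"
python3 -m pendant '[[0,0,-5,0],[0,0,-15,0],[0,0,-30,0],[0,0,-70,0],[0,0,-110,0],[0,0,-140,0],[0,0,-140,0]]' >/dev/null
python3 -c "
from h import *
to(.538,.298,.175,169.5)"
```

```text
t19.38 tcp [ 0.5136 -0.1457  0.0457] yaw -179.1 F [-4.3 -0.9  5.9] M [-0.258  1.539  0.024] op 0.0462 q6 -0.08
t20.25 tcp [ 0.5166 -0.1454  0.1895] yaw -179.0 F [ 0.5 -0.3 -3.3] M [ 0.105  0.067 -0.033] op 0.0462 q6 -0.08
go mm [-28.6 443.   14.7] turn 11.5
```

The bottle is lifted (about 0.3 kg, base at 0.15 m). Carry it to the far place in the tray.

```bash
python3 -m pendant '[[-2,40,0,0],[-5,95,0,0],[-10,150,0,3],[-15,210,0,6],[-20,270,0,9],[-24,330,0,11],[-27,385,0,11],[-29,425,0,11]]' >/dev/null
python3 -m pendant '[[0,18,0,0],[0,18,0,0],[0,18,0,0]]' >/dev/null
python3 -c "
from h import *
to(.538,.298,.0447,169.5)
im=get_image('wrist');cv2.imwrite('pics/w3.png',im['image'])"
```

```text
t21.62 tcp [0.5395 0.2967 0.1852] yaw 169.9 F [ 0.6  0.3 -2.1] M [-0.013  0.059  0.   ] op 0.0460 q6 -1.00
go mm [  1.6   1.1 140.5] turn 0.4
```

View pics/w3.png

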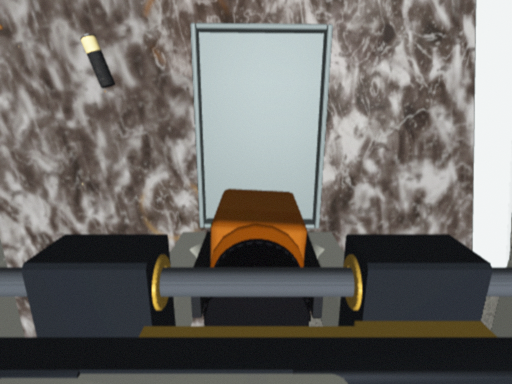

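The wrist view shows the tray (outline x 192–330, y 25–228) squared to the jaws, with the bottle over its far part. Lower it.

```bash
python3 -m pendant '[[1,1,45,0],[1,1,85,0],[1,1,115,0],[1,1,130,0],[1,1,136,0],[1,1,138,0],[1,1,138,0]]' >/dev/null
python3 -c "
from h import *
st()"
python3 -m pendant '[[0,0,1,0],[0,0,2,0]]' >/dev/null
python3 -c "
from h import *
to(.538,.298,.0447,169.5)"
```

```text
t22.55 tcp [0.5394 0.2993 0.0486] yaw 169.9 F [ 0.1 -0.5 -3.7] M [ 0.031  0.051 -0.035] op 0.0463 q6 -1.00
t22.80 tcp [0.5391 0.2991 0.046 ] yaw 169.9 F [ 0.1 -0.2 -3.7] M [ 0.061  0.094 -0.01 ] op 0.0458 q6 -1.00
go mm [ 0.9 -1.3  1.3] turn 0.4
```

```bash
python3 -m pendant '[[0,0,1,0],[0,0,1.5,0],[0,0,1.5,0]]' >/dev/null
python3 -c "
from h import *
st()"
```

```text
t23.18 tcp [0.539  0.299  0.0447] yaw 169.9 F [-2.   0.2  5. ] M [-0.238  1.204 -0.008] op 0.0460 q6 -1.00
```

Contact with the tray floor. Release, retreat straight up and return.

```bash
python3 -m pendant '[[0,0,0,0],[0,0,0,0],[0,0,0,0],[0,0,0,0],[0,0,-25,0],[0,0,-70,0],[0,0,-110,0],[0,0,-110,0]]' 86 30 >/dev/null
python3 -c "
from h import *
to(.517,-.235,.155,181.2)"
```

```text
t24.18 tcp [0.5407 0.3003 0.158 ] yaw 170.0 F [-0.6 -0.  -0.4] M [-0.033  0.114  0.005] op 0.0857 q6 -1.00
go mm [-7.010e+01 -5.312e+02  5.000e-01] turn -11.2
```

```bash
python3 -m pendant '[[-5,-40,0,0],[-13,-100,0,0],[-20,-155,0,0],[-28,-215,0,-3],[-36,-275,0,-6],[-44,-335,0,-9],[-52,-395,0,-11],[-60,-455,0,-11]]' >/dev/null
python3 -c "
from h import *
to(.517,-.235,.155,181.2)"
```

```text
t25.18 tcp [ 0.5179 -0.1614  0.1536] yaw -179.0 F [ 1.5  0.4 -0.1] M [ 0.051 -0.067  0.039] op 0.0861 q6 -0.04
go mm [  2.1 -73.6  -1.4] turn -0.2
```

```bash
python3 -m pendant '[[2,-45,0,0],[2,-76,0,0],[2,-76,0,0],[2,-76,0,0]]' >/dev/null
python3 -c "
from h import *
to(.517,-.235,.0455,181.2)"
```

```text
t25.68 tcp [ 0.5172 -0.2354  0.1534] yaw -179.1 F [ 0.4 -0.1  0. ] M [0.07  0.103 0.008] op 0.0859 q6 0.10
go mm [1.000e-01 4.000e-01 1.079e+02] turn -0.3
```

```bash
python3 -m pendant '[[0,0,45,0],[0,0,80,0],[0,0,100,0],[0,0,107,0],[0,0,107,0]]' 86 35 >/dev/null
python3 -m pendant '[[0,0,0,0],[0,0,0,0],[0,0,0,0],[0,0,0,0],[0,0,0,0],[0,0,0,0],[0,0,0,0]]' 38 35 >/dev/null
python3 -c "
from h import *
st()"
```

```text
t27.18 tcp [ 0.5165 -0.2359  0.0471] yaw -179.1 F [-5.5 -2.2  4.8] M [-0.691  2.087  0.085] op 0.0457 q6 0.10
```

```bash
python3 -m pendant '[[0,0,-5,0],[0,0,-15,0],[0,0,-30,0],[0,0,-70,0],[0,0,-110,0],[0,0,-140,0],[0,0,-140,0]]' >/dev/null
python3 -c "
from h import *
to(.522,.210,.187,169.5)"
```

```text
t28.05 tcp [ 0.5203 -0.236   0.1915] yaw -179.0 F [ 0.1  0.1 -2.5] M [ 0.058  0.07  -0.024] op 0.0459 q6 0.10
go mm [ -9.1 445.9   3.9] turn 11.5
```

```bash
python3 -m pendant '[[-1,40,0,0],[-2,95,0,0],[-4,150,0,3],[-5,210,0,6],[-6,270,0,9],[-8,330,0,11],[-9,385,0,11],[-9,425,0,11]]' >/dev/null
python3 -m pendant '[[0,20,0,0],[0,20,0,0],[0,20,0,0]]' >/dev/null
python3 -c "
from h import *
to(.522,.210,.0461,169.5)"
```

```text
t29.43 tcp [0.5231 0.2084 0.1868] yaw 169.9 F [ 0.2 -0.2 -1.8] M [0.011 0.068 0.019] op 0.0457 q6 -0.90
go mm [  1.3   1.4 140.7] turn 0.4
```

```bash
python3 -m pendant '[[1,0,45,0],[1,0,85,0],[1,0,115,0],[1,0,130,0],[1,0,137,0],[1,0,139,0],[1,0,139,0]]' >/dev/null
python3 -c "
from h import *
st()"
python3 -m pendant '[[0,0,1,0],[0,0,1,0]]' >/dev/null
python3 -c "
from h import *
to(.522,.210,.0461,169.5)"
```

```text
t30.30 tcp [0.5228 0.2096 0.0489] yaw 169.9 F [-0.5 -0.2 -2.6] M [0.036 0.055 0.017] op 0.0459 q6 -0.90
t30.55 tcp [0.5224 0.2095 0.0475] yaw 169.9 F [ 0.3  0.4 -2.2] M [0.042 0.15  0.062] op 0.0457 q6 -0.90
go mm [0.5 0.4 1.4] turn 0.4
```

```bash
python3 -m pendant '[[0,0,1,0],[0,0,1.5,0],[0,0,1.5,0]]' >/dev/null
python3 -c "
from h import *
st()"
```

```text
t30.93 tcp [0.5224 0.2094 0.046 ] yaw 169.9 F [-1.9 -0.   5.2] M [-0.108  0.94  -0.03 ] op 0.0459 q6 -0.90
```

```bash
python3 -m pendant '[[0,0,0,0],[0,0,0,0],[0,0,0,0],[0,0,0,0],[0,0,-25,0],[0,0,-70,0],[0,0,-120,0],[0,0,-150,0]]' 86 30 >/dev/null
python3 -m pendant '[[-20,-60,0,0],[-20,-120,0,0],[-20,-180,0,0],[-20,-180,0,0],[-20,-180,0,0]]' >/dev/null
python3 - <<'E'
from h import *
st();a=get_image("scene")["image"];b=get_image("top")["image"]
cv2.imwrite("pics/end.png",np.hstack([cv2.resize(a[120:360,150:400],(400,384)),cv2.resize(b[130:260,90:350],(400,384))]))
E
```

```text
t32.55 tcp [0.5107 0.0285 0.1958] yaw 169.9 F [-0.5 -0.2 -0. ] M [ 0.082  0.04  -0.03 ] op 0.0861 q6 -0.62
```

View pics/end.png

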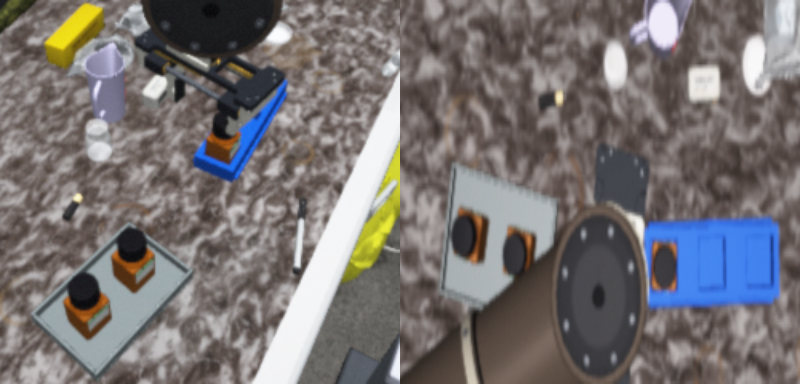

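Both bottles stand upright in the tray at (88,305) and (133,258). The tight one is still in the left pocket, and the bystanders are where they were. The gripper is clear of everything.

```bash
python3 -c "
from bench import *
print(hand_in())"
```

```text
the job is handed in; nothing more can be done
None
```

I tried all three caps, screwed the two loose ones home, and moved those two bottles to the tray. I handed in at about 32.6 s of the 72 s allowed; no verdict is reported.

| Bottle | What the twist showed | Where it is now |
|---|---|---|
| Right | Loose: turned about 58° against roughly 0.1 N m, then the moment jumped to about 1 N m at the stop | Tray |
| Middle | Loose: turned about 44° against 0.1 N m or less, then the moment jumped to about 0.9 N m at the stop | Tray |
| Left | Tight: resisted at 0.4–0.8 N m from the first step, and the fingers slipped | Still in the rack |

Both loose caps were screwed home in the rack, and I then gripped those bottles by the body. Over the rack, each bottle's base was at about 0.15 m, above the 107 mm limit.

The last pictures show the two bottles upright and apart in the tray, and the left bottle standing in its pocket. The pH meter, pot, dish and battery cell look where they were. The gripper was empty, with no force on it.

No check failed. The top and wrist cameras differed by about 2–3 mm on the cap positions, which was within the play of the pockets.

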